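Latch the end cap of a specimen transport box

ROBOT

A 6-joint arm with a two-finger parallel gripper is mounted at the origin on the work surface. World frame = base frame: x ahead of the robot, y to its left, z up, the work surface at z = 0. Lengths are in m, angles in rad, forces in N, time in s.
With the tool pointing down it reaches from about 0.25 to 0.775 m from the base axis. Payload 4 kg.
Tool frame: the origin (TCP) lies between the finger pads; the fingertips stand 17 mm ahead of it and the grasp point (between the pads) lies 2 mm behind it; z points along the fingers, y is the line along which they close (so a half turn about z gives the same grasp; the last joint's range is limited). The gripper opens to 94 mm and grips with 3 to 60 N. Pads are 16 mm wide; open, the fingers measure 119 mm over their backs; the gripper's body (75 mm by 177 mm) begins 78 mm behind the grasp point.
Start: joints at [-1.43, 0.087, 1.371, -0, 1.684, -0.103], TCP at [0.133, -0.534, 0.223] pointing down, gripper open.
Joint ranges: [-3.1, 3.1], [-0.76, 2.03], [0.27, 2.55], [-1.08, 4.22], [0.17, 2.65], [-2.57, 2.57]. Speed limits (rad/s): [2.79, 2.79, 3.14, 3.14, 3.14, 3.14].

INTERFACE

Orientations are given as a unit quaternion [x, y, z, w].
In Python, from station import env gives the robot as it stands.
- The arm moves only by the shell command python3 -m handwheel 'ROWS'. ROWS is a JSON list of rows, 1 to 8 of them, each an object with the fields aperture (the finger opening in m), pos (a list: dx, dy, dz in m), turn_vec (a list: a rotation vector rx, ry, rz in rad); a field left out counts as zero (the opening has to be given); each row shifts and turns the commanded pose from where the row before left it, along the tool's axes as they then stand; what a row does not reach is not made up. A row lasts 1/12 s, in which the tool goes at most 0.0417 m and 0.125 rad, less where a joint would pass 70% of its speed; a pose out of reach is approached as far as the arm can. The fingers move at their own pace and stop on an object; the grip force is fixed at half the most. Time passes only in rows, so rows that do not move let the fingers close. It prints the time, the measured TCP pose, the force, the opening and the grip force at its end. Input that does not fit is refused with a message, and nothing moves.
- env.read_state(): the state, without advancing time (a new reading comes with each control period).
- env.get_image(name): name is "side" or "top" or "wrist"; returns a dict with "frame" (420x560x3 uint8, red, green, blue), "K" (3x3 intrinsics, pixels), "R" (3x3) and "t" (3): a world point X has camera coordinates R X + t. Camera axes: x right, y down, z forward; pixel columns grow to the right and rows downward; lengths in m; the calibration is good to about 2 mm. A picture is of the moment at which its call begins. There is no depth.
- env.finish_job(): hands the job in; it is judged then, once.
The state is a dict: "t": time; "q": joint angles; "qd": joint speeds; "effort": joint torques, N m; "ee_pos": TCP position; "tcp_rot": TCP orientation; "ft_force": force on the tool from outside, world axes, zero at the start; "ft_torque": the same for the moment, N m; "width": finger opening in m; "grasp_force": force on a finger pad.
Only numpy, scipy, OpenCV 4.12 (cv2) and the standard library are available. Lean on these libraries where they do the work, as an engineer would, in place of code of your own. Each camera call takes 0.05 s, during which the arm holds its last target. There are 200 camera calls.

TASK

Close the specimen transport box: hook the loop of its draw latch over the two-pronged keeper on the end cap, draw the loop back by hand until its bar bears snugly on both prongs and the cap just begins to give, then press the lever down over centre until it stays flat by itself with the cap drawn in. Work by feel: with the fingers, force the bar on the keeper with no more than 20 N and push the handle or the cap with no more than 25 N, and leave the rack, bottle and tray around it where they are.

Things in the scene. Friction and masses are not known exactly. Their poses are not given: they have to be found in the camera images.
- case: Fixed grey transport box, 150 mm wide, 90 mm high, on a 4 mm docking plate (340 x 175 mm). Its +x is the latch direction, lever to end cap; z up. Origin on the table straight below the lever's hinge. Box spans x -170 to 36 mm, then a gasket, then the cap, x 50 to 125 mm. Along the top's middle: a steel base plate (x -65 to 15), two cheeks 27 mm high, 46 mm over both, x -13 to 13.
- latch_pivot (a point): Axis of the lever's hinge (along the case's y), midway between the cheeks, 110 mm above the table, 20 mm above the box's top.
- loop: The loop. Origin in the middle of the axle, carried by the lever, about which it swings; +x along its legs to the cross bar. The axle is 15 mm from latch_pivot, 7 degrees farther round than the handle in the closing sense. A stiff hinge (0.03 N m) holds the loop at any angle.
- loop_bar (a point): Middle of the loop's far cross bar, 6 mm thick, 80 mm long, along the case's y, 78 mm from its axle; here it has a round black grip sleeve, 10 mm diameter, 32 mm long (take it from above, fingers closing along the case's x). The loop is a rigid steel wire frame, its two 5 mm legs 80 mm apart.
- keeper_seat (a point): Mean place of the bar's centre when hooked and touching the prongs with the cap slack; 110 mm high, moves with the cap, axes as the case's. The keeper's screw differs from box to box: the real prongs sit up to 3 mm farther in or out along x, not measured, so feel for contact; it also changes how hard the lever closes.
- keeper_lip (a point): Mean middle of the lips' far (+x) edge, halfway between the two steel prongs, at lip top. From keeper_seat: prongs centred at y = -27 and 27 mm, 12 mm wide, 6 mm thick, far faces at x = -3 mm; lips overhang 5 mm to +x, z 5.5 to 9.5 mm. Behind each prong a floor 28 mm long, top at z = -5 mm. Between the prongs 42 mm are free, down to z = -17 mm.
- lever (a joint): Lever (rad): 0 = fully open (stop), handle 45 degrees above the latch direction, over the loop; 0.785 upright; 2.356 closed (stop), handle level, pointing to -x. Friction 0.06 N m holds it; moving the bar out or in turns it and takes 5 to 7 N. When hooked, pressing it takes 2 to 9 N near the handle's end; it goes over centre about 0.12 before the closed stop, then stays shut.
- handle: The lever's handle (steel plate 30 mm wide, 5 mm thick, reaching 59 mm from the hinge). Origin: where to press it, in the middle of the face that looks to the loop when open and up when closed, 46 mm from the hinge axis, 2.5 mm off the line through it. Closed, it is 112.5 mm above the table.
- end_cap: The box's end cap, grey, 75 x 150 mm, 90 mm high, in front of the gasket; it carries the keeper on its top. Origin at the centre of its underside, on the table's level, axes as the case's.
- cap (a joint): How far (m) the end cap is drawn in against its gasket (8 N per mm): 0 = slack, as at the start; 0.003 to 0.010 with the latch closed, depending on the keeper's screw.
- tube_rack: Loose white rack with capped tubes, 125 x 85 mm, 95 mm high, beside the box; leave alone. Origin at the centre of its underside.
- reagent_bottle: Loose white bottle, 56 mm diameter, 110 mm high, beside the end cap; leave alone. Origin at the centre of its underside.
- cap_tray: Small loose white tray, 50 x 90 mm, 22 mm high, on the box's top behind the latch, about 135 mm on the -x side of the hinge; leave alone. Origin at the centre of its underside.

How it is judged:
By the outcome, as a careful person would: the job done as asked, in the order asked, and still so for the second after the job is handed in, with the robot touching nothing.
It also fails if it takes over 69 s, if anything falls off the work surface, if the arm or the gripper's body presses on something with over 40 N, if the wrist force passes 120 N, or if a joint passes its speed limit or range.

## Working session

There is one attempt and no reset: what is moved stays moved. The work goes in short steps, Python scripts to look and compute and a shell command to move; the robot and the scene stay as the last step left them, time stands still between calls to the robot, and variables do not carry over. Pictures are saved under pics/ and viewed, at most 10 in all, crops included, and the job is handed in when it is done.

```bash
mkdir -p pics; ls; python3 - <<'E'
from station import env
import cv2,numpy as np
s=env.read_state();print({k:np.round(v,3).tolist() for k,v in s.items()})
for n in("side","top"):
    d=env.get_image(n);cv2.imwrite(f"pics/{n}0.png",d["frame"][:,:,::-1]);np.savez(f"{n}0.npz",**d)
    print(n,d["K"].round(1).tolist(),(-d["R"].T@d["t"]).round(3),d["R"].round(3).tolist())
E
```

```text
pics
{'t': 0.0, 'q': [-1.43, 0.088, 1.372, 0.0, 1.684, -0.103], 'qd': [-0.0, -0.001, -0.002, 0.0, 0.0, 0.001], 'effort': [0.003, -34.018, -30.242, 0.072, 0.033, -0.0], 'ee_pos': [0.133, -0.533, 0.221], 'tcp_rot': [0.993, 0.122, -0.0, -0.001], 'ft_force': [0.23, 0.487, -0.392], 'ft_torque': [0.0, -0.034, -0.009], 'grasp_force': 0.0, 'width': 0.094}
side [[481.2, 0.0, 285.8], [0.0, 481.2, 205.1], [0.0, 0.0, 1.0]] [0.189 0.405 0.583] [[-0.646, -0.763, 0.018], [-0.525, 0.428, -0.736], [0.553, -0.485, -0.677]]
top [[500.8, 0.0, 276.3], [0.0, 500.8, 212.6], [0.0, 0.0, 1.0]] [0.415 0.031 0.828] [[0.08, -0.997, 0.004], [-0.971, -0.079, -0.227], [0.227, 0.015, -0.974]]
```

View pics/top0.png

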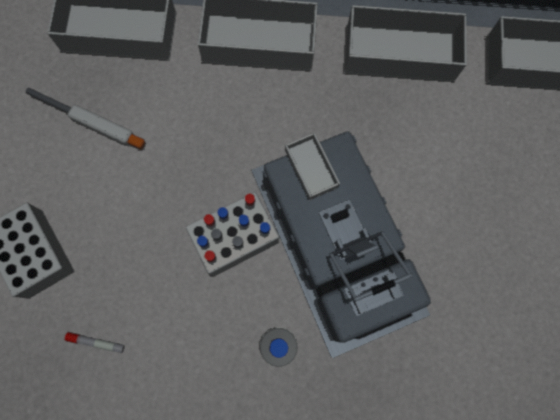

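View pics/side0.png

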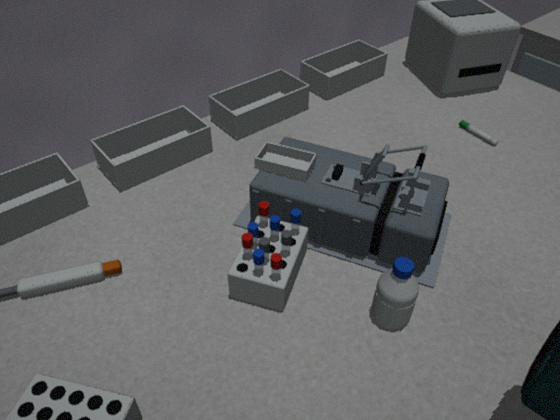

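The top view shows the case running from about (300,150) to (380,330), with the latch near (365,265) and the bottle at (278,347). The side view shows the loop bar's black sleeve near (420,160). I'll enlarge both.

```bash
python3 - <<'E'
import cv2,numpy as np
a=np.load("top0.npz")["frame"][120:360,240:440,::-1];b=np.load("side0.npz")["frame"][130:290,230:470,::-1]
f=lambda x,s:cv2.convertScaleAbs(cv2.resize(x,None,fx=s,fy=s,interpolation=cv2.INTER_CUBIC),alpha=1.8)
cv2.imwrite("pics/topc.png",f(a,2.5));cv2.imwrite("pics/sidec.png",f(b,3.3))
E
```

```text
(no output)
```

View pics/topc.png

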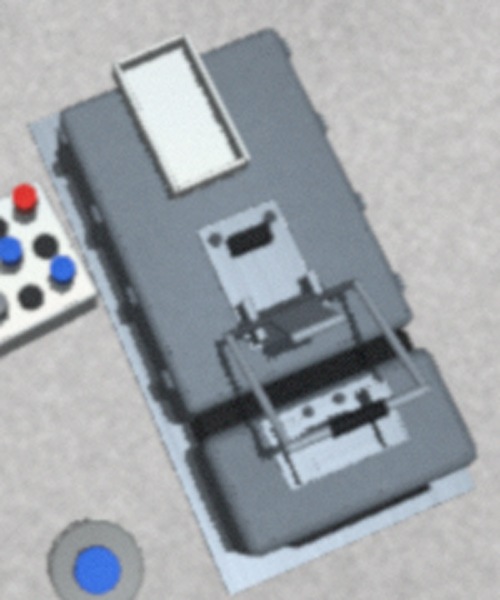

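View pics/sidec.png

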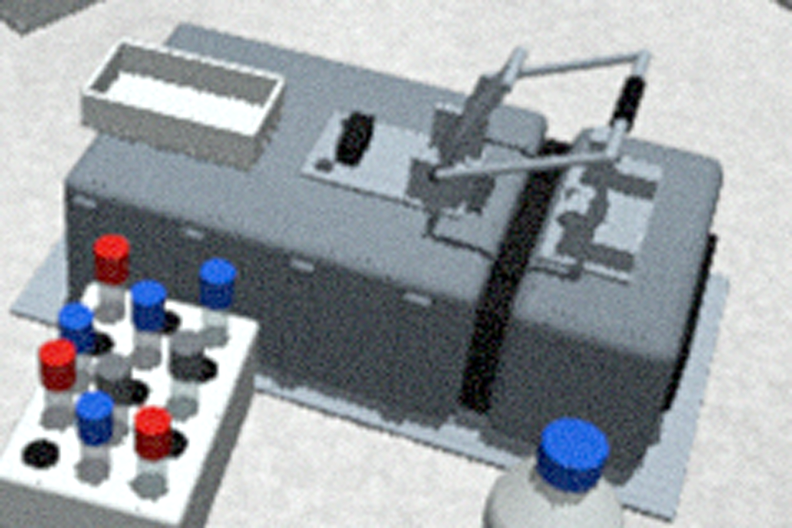

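The crops put the sleeve centre at about (358,418) in the top crop and (627,102) in the side crop. The loop is raised over the keeper, and the plate corners are visible. I'll triangulate these points.

```bash
cat > h.py <<'E'
import numpy as np
from scipy.spatial.transform import Rotation as Ro
def ray(d,p):
    v=d["R"].T@np.linalg.solve(d["K"],[p[0],p[1],1.]); return -d["R"].T@d["t"],v/np.linalg.norm(v)
def plane(d,p,z):
    c,v=ray(d,p); return c+v*(z-c[2])/v[2]
def tri(rs):
    A=sum(np.eye(3)-np.outer(v,v) for c,v in rs);b=sum((np.eye(3)-np.outer(v,v))@c for c,v in rs)
    X=np.linalg.solve(A,b);return X,[round(1e3*np.linalg.norm(np.cross(X-c,v)),1) for c,v in rs]
E
python3 - <<'E'
from h import *
T=np.load("top0.npz");S=np.load("side0.npz")
t=lambda x,y:(x/2.5+240-.3,y/2.5+120-.3); s=lambda x,y:(x/3.3+230-.35,y/3.3+130-.35)
for n,a,b in [("sleeve",(358,418),(627,102)),("barR",(428,388),(645,58)),("barL",(263,452),(614,157)),("axR",(352,286),(520,55)),("axL",(226,340),(436,175))]:
    print(n,*tri([ray(T,t(*a)),ray(S,s(*b))]))
P=[plane(T,t(*p),.004) for p in[(30,122),(232,592),(475,487)]]
for p in P:print("dock",p.round(4))
print(np.linalg.norm(P[1]-P[0]),np.linalg.norm(P[2]-P[1]),np.degrees(np.arctan2(*(P[1]-P[0])[1::-1])),np.degrees(np.arctan2(*(P[2]-P[1])[1::-1])))
B=[plane(T,t(*p),.092) for p in[(198,232),(275,200)]]; K=[plane(T,t(*p),.092) for p in[(298,488),(408,440)]]
print("base",B,"keep",K)
u=(np.mean(K,0)-np.mean(B,0));print("ax",np.degrees(np.arctan2(u[1],u[0])),np.linalg.norm(u))
E
```

```text
sleeve [ 0.48168774 -0.10675472  0.16382046] [np.float64(0.7), np.float64(0.7)]
barR [ 0.50059779 -0.14454718  0.1597436 ] [np.float64(0.3), np.float64(0.3)]
barL [ 0.45661425 -0.05778666  0.1748857 ] [np.float64(2.3), np.float64(2.3)]
axR [ 0.54885109 -0.1066388   0.15327247] [np.float64(5.6), np.float64(5.6)]
axL [ 0.52344771 -0.03764132  0.13110263] [np.float64(2.0), np.float64(2.0)]
dock [0.6815 0.0918 0.004 ]
dock [ 0.381  -0.0642  0.004 ]
dock [ 0.4588 -0.2171  0.004 ]
0.33856970343324094 0.17154217915238504 -152.5517024717724 -63.04496493958769
base [array([ 0.59194338, -0.0221269 ,  0.092     ]), array([ 0.61567476, -0.0675509 ,  0.092     ])] keep [array([ 0.44533453, -0.08884298,  0.092     ]), array([ 0.47783824, -0.15147287,  0.092     ])]
ax -152.09496939507198 0.16093553580426034
```

```bash
python3 -m handwheel '[{"aperture":0.094, "pos":[0.0276, -0.0206, -0.0025]}, {"aperture":0.094, "pos":[0.0276, -0.0206, -0.0025]}, {"aperture":0.094, "pos":[0.0276, -0.0206, -0.0025]}, {"aperture":0.094, "pos":[0.0276, -0.0206, -0.0025]}, {"aperture":0.094, "pos":[0.0276, -0.0206, -0.0025]}, {"aperture":0.094, "pos":[0.0276, -0.0206, -0.0025]}, {"aperture":0.094, "pos":[0.0276, -0.0206, -0.0025]}, {"aperture":0.094, "pos":[0.0276, -0.0206, -0.0025]}]'
python3 -m handwheel '[{"aperture":0.094, "pos":[0.0276, -0.0206, -0.0025]}, {"aperture":0.094, "pos":[0.0276, -0.0206, -0.0025]}, {"aperture":0.094, "pos":[0.0276, -0.0206, -0.0025]}, {"aperture":0.094, "pos":[0.0276, -0.0206, -0.0025]}, {"aperture":0.094, "pos":[0.0276, -0.0206, -0.0025]}, {"aperture":0.094, "pos":[0.0276, -0.0206, -0.0025]}, {"aperture":0.094, "pos":[0.0276, -0.0206, -0.0025]}, {"aperture":0.094, "pos":[0.0276, -0.0206, -0.0025]}]'
python3 -m handwheel '[{"aperture":0.094, "turn_vec":[0, 0, -0.12]}, {"aperture":0.094, "turn_vec":[0, 0, -0.12]}, {"aperture":0.094, "turn_vec":[0, 0, -0.12]}, {"aperture":0.094, "turn_vec":[0, 0, -0.12]}, {"aperture":0.094, "turn_vec":[0, 0, -0.12]}, {"aperture":0.094, "turn_vec":[0, 0, -0.12]}, {"aperture":0.094, "turn_vec":[0, 0, -0.12]}, {"aperture":0.094, "turn_vec":[0, 0, -0.12]}]'
python3 -m handwheel '[{"aperture":0.094, "turn_vec":[0, 0, -0.12]}, {"aperture":0.094, "turn_vec":[0, 0, -0.12]}, {"aperture":0.094, "turn_vec":[0, 0, -0.12]}, {"aperture":0.094, "turn_vec":[0, 0, -0.12]}, {"aperture":0.094, "turn_vec":[0, 0, -0.12]}, {"aperture":0.094, "turn_vec":[0, 0, -0.12]}, {"aperture":0.094, "turn_vec":[0, 0, -0.12]}, {"aperture":0.094}]'
python3 - <<'E'
from station import env
import cv2
from h import *
s=env.read_state();print(s["t"],s["q"],s["ee_pos"],s["tcp_rot"],s["ft_force"])
R=Ro.from_quat(s["tcp_rot"]).as_matrix();print(R.round(4),np.degrees(np.arctan2(R[1,1],R[0,1])))
d=env.get_image("wrist");np.savez("w1.npz",**d);cv2.imwrite("pics/w1.png",cv2.convertScaleAbs(d["frame"][:,:,::-1],alpha=1.6))
print((-d["R"].T@d["t"]))
E
```

```text
t: 0.77
ee_pos: [0.3078, -0.3189, 0.2422]
tcp_rot: [0.993, 0.121, -0.0, -0.0]
ft_force: [0.2, -1.3, -0.5]
width: 0.0938
grasp_force: 0.0
t: 1.43
ee_pos: [0.4823, -0.1056, 0.2621]
tcp_rot: [0.993, 0.122, -0.0, -0.0]
ft_force: [-0.4, -0.1, -0.1]
width: 0.0938
grasp_force: 0.0
t: 2.1
ee_pos: [0.4815, -0.1072, 0.2619]
tcp_rot: [0.823, 0.569, -0.0, -0.0]
ft_force: [0.1, -0.7, -0.0]
width: 0.0937
grasp_force: 0.0
t: 2.77
ee_pos: [0.4815, -0.1072, 0.2619]
tcp_rot: [0.521, 0.854, -0.0, -0.001]
ft_force: [0.1, 0.3, -0.3]
width: 0.0941
grasp_force: 0.0
2.7667 [-3.33995276e-01 -4.32314161e-02  1.42634613e+00 -1.08656190e-04
  1.75963851e+00 -8.08968657e-01] [ 0.48148447 -0.10719975  0.2618676 ] [ 5.20914161e-01  8.53608867e-01 -1.75339906e-04 -5.55730742e-04] [ 0.09183205  0.3098327  -0.33054699]
[[-4.573e-01  8.893e-01 -1.100e-03]
 [ 8.893e-01  4.573e-01  3.000e-04]
 [ 8.000e-04 -9.000e-04 -1.000e+00]] 27.212824218576223
[ 0.44434262 -0.0331814   0.42339443]
```

View pics/w1.png

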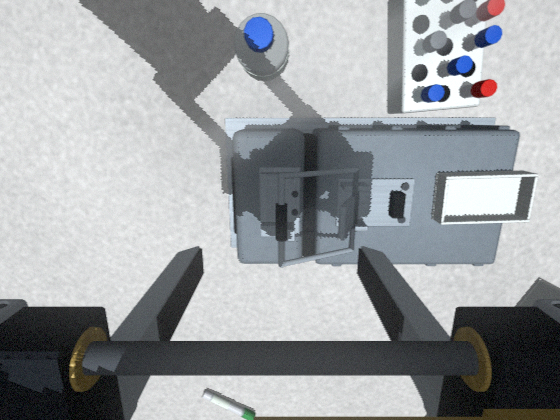

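The wrist view shows the latch clearly: sleeve at (281,222), base-plate rear edge at x≈411, and the tool roughly square with the case. I'll enlarge the latch.

```bash
python3 - <<'E'
import cv2,numpy as np
a=np.load("w1.npz")["frame"][115:275,220:430,::-1]
a=(255*(a/255.)**.5).clip(0,255).astype(np.uint8)
cv2.imwrite("pics/w1c.png",cv2.resize(a,None,fx=3.7,fy=3.7,interpolation=cv2.INTER_CUBIC))
E
```

```text
(no output)
```

View pics/w1c.png

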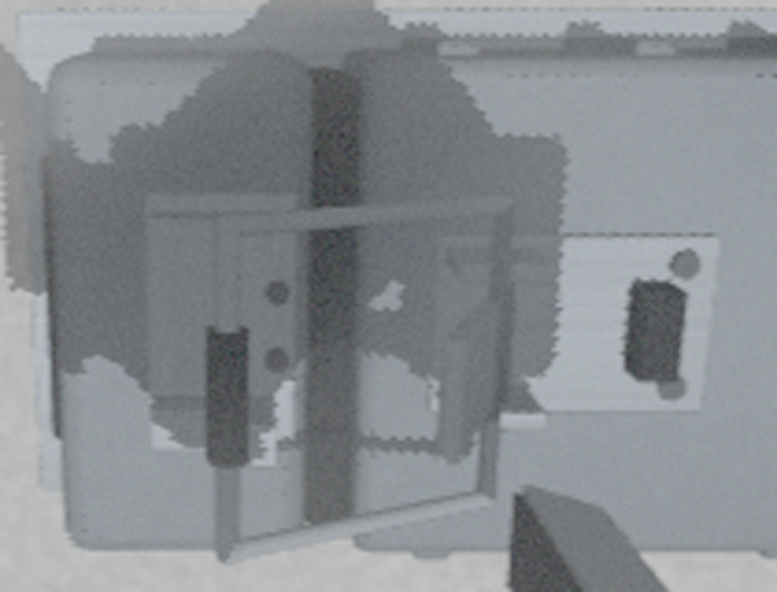

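```bash
python3 - <<'E'
from h import *
W=np.load("w1.npz");T=np.load("top0.npz");S=np.load("side0.npz")
w=lambda x,y:(x/3.7+220-.35,y/3.7+115-.35);t=lambda x,y:(x/2.5+240-.3,y/2.5+120-.3); s=lambda x,y:(x/3.3+230-.35,y/3.3+130-.35)
X,e=tri([ray(T,t(358,418)),ray(S,s(627,102)),ray(W,w(227,397))]);print("sleeve",X,e)
th=np.radians(-152.7);u=np.array([np.cos(th),np.sin(th),0]);v=np.array([-u[1],u[0],0]);O=np.array([.547,-.0735,0])
def P(n,p):print(n,(1e3*np.array([(p-O)@u,(p-O)@v,p[2]])).round(1))
P("sleeve",X)
for n,p,z in[("baseR1",(718,236),.092),("baseR2",(703,411),.092),("keepF1",(148,198),.093),("keepF2",(152,450),.093),("barA",(222,212),.1638),("barB",(225,560),.1638),("axA",(503,207),.1218),("axB",(487,497),.1218),("boxedge",(358,60),.088),("boxedge",(352,520),.088),("sleeve",(227,397),.1638)]:P(n,plane(W,w(*p),z))
for n,p,z in[("TbaseR1",(198,232),.092),("TbaseR2",(275,200),.092),("TkF1",(298,488),.093),("TkF2",(408,440),.093),("Tsleeve",(358,418),.1638),("TaxR",(352,286),.1218),("TaxL",(226,340),.1218)]:P(n,plane(T,t(*p),z))
E
```

```text
sleeve [ 0.48216704 -0.10702283  0.16354986] [np.float64(1.1), np.float64(0.5), np.float64(0.7)]
sleeve [7.300e+01 1.000e-01 1.635e+02]
baseR1 [-65.8 -23.8  92. ]
baseR2 [-67.3  28.   92. ]
keepF1 [ 94.2 -35.   93. ]
keepF2 [94.5 39.5 93. ]
barA [ 73.4 -42.1 163.8]
barB [ 72.9  41.3 163.8]
axA [  2.1 -36.7 121.8]
axB [  1.4  42.7 121.8]
boxedge [ 36.4 -71.9  88. ]
boxedge [34.2 64.2 88. ]
sleeve [ 72.4   0.4 163.8]
TbaseR1 [-63.5 -25.   92. ]
TbaseR2 [-63.8  26.2  92. ]
TkF1 [ 97.3 -33.2  93. ]
TkF2 [97.2 37.3 93. ]
Tsleeve [ 74.   -0.4 163.8]
TaxR [  5.   38.5 121.8]
TaxL [  5.7 -41.  121.8]
```

```bash
python3 -m handwheel '[{"aperture":0.028, "pos":[0, 0, 0.01]}, {"aperture":0.028, "pos":[0, 0, 0.01]}, {"aperture":0.028, "pos":[0, 0, 0.01]}, {"aperture":0.028, "pos":[0, 0, 0.01]}, {"aperture":0.028}, {"aperture":0.028}]'
```

```text
t: 3.32
ee_pos: [0.4811, -0.1071, 0.221]
tcp_rot: [0.522, 0.853, -0.0, -0.001]
ft_force: [0.3, 0.3, -0.1]
width: 0.0573
grasp_force: 0.0
```

```bash
python3 -m handwheel '[{"aperture":0.028, "pos":[0, 0, 0.001]}, {"aperture":0.028}, {"aperture":0.028}, {"aperture":0.028}, {"aperture":0.028}, {"aperture":0.028}]';python3 -m handwheel '[{"aperture":0.028, "pos":[0, 0, 0.012]}, {"aperture":0.028, "pos":[0, 0, 0.012]}, {"aperture":0.028, "pos":[0, 0, 0.012]}, {"aperture":0.028, "pos":[0, 0, 0.008]}, {"aperture":0.028, "pos":[0, 0, 0.007]}, {"aperture":0.028}]'
```

```text
t: 3.82
ee_pos: [0.4819, -0.1074, 0.2217]
tcp_rot: [0.522, 0.853, 0.0, 0.0]
ft_force: [0.7, 0.1, 0.3]
width: 0.0281
grasp_force: 0.0
t: 4.32
ee_pos: [0.4805, -0.1069, 0.1678]
tcp_rot: [0.522, 0.853, -0.001, -0.002]
ft_force: [-0.2, -0.4, -1.6]
width: 0.0274
grasp_force: 0.0
```

Around the sleeve with no contact. Close, and check by the opening (10 mm expected).

```bash
python3 -m handwheel '[{"aperture":0.006}, {"aperture":0.006}, {"aperture":0.006}, {"aperture":0.006}, {"aperture":0.006}, {"aperture":0.006}]'
```

```text
t: 4.82
ee_pos: [0.4823, -0.1074, 0.171]
tcp_rot: [0.522, 0.853, 0.0, 0.001]
ft_force: [1.0, -0.7, -0.2]
width: 0.009
grasp_force: 30.0
```

```bash
python3 -m handwheel '[{"aperture":0.006, "pos":[0, -0.002, 0.005]}, {"aperture":0.006, "pos":[0, -0.002, 0.007]}, {"aperture":0.006, "pos":[0, -0.002, 0.007]}, {"aperture":0.006, "pos":[0, -0.0015, 0.007]}, {"aperture":0.006, "pos":[0, 0, 0.006]}, {"aperture":0.006}]'
python3 - <<'E'
from station import env
from h import *
import cv2
s=env.read_state();print(s["ft_force"],s["ee_pos"],s["width"])
a=env.get_image("side")["frame"][120:280,230:470,::-1];b=env.get_image("wrist")["frame"][100:290,200:440,::-1]
g=lambda a,f:cv2.resize((255*(a/255.)**.6).astype(np.uint8),None,fx=f,fy=f,interpolation=cv2.INTER_CUBIC)
A=g(a,2.5);B=g(b,1.6)
c=np.zeros((400,784+200,3),np.uint8)[:, :784];A=g(a,1.65);B=g(b,1.6)
c[:A.shape[0],:A.shape[1]]=A[:400,:400];c[:B.shape[0],400:400+B.shape[1]]=B[:400,:384]
cv2.imwrite("pics/m2.png",c)
E
```

```text
t: 5.32
ee_pos: [0.4746, -0.111, 0.1368]
tcp_rot: [0.522, 0.853, -0.0, -0.0]
ft_force: [0.0, -1.7, 1.7]
width: 0.0086
grasp_force: 30.0
[ 0.02310996 -1.73972805  1.65029367] [ 0.47461147 -0.11102581  0.13677562] 0.008635670109877619
```

View pics/m2.png

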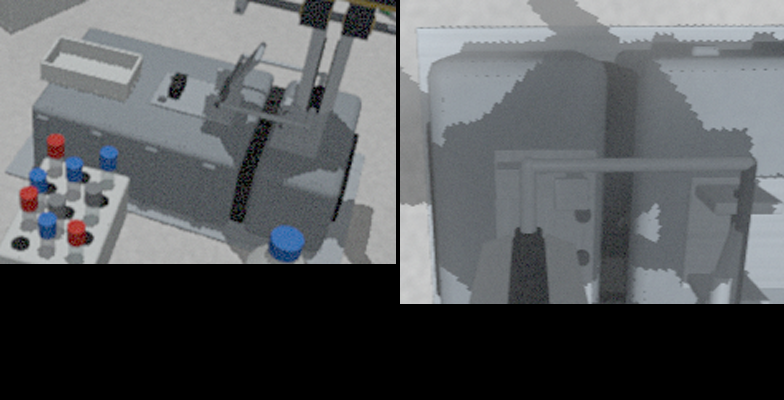

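The bar, at x≈528 in the wrist crop, is about 9 mm beyond the lip edge at x≈555, and the lever is following. Next I lower it behind the prongs.

```bash
python3 -m handwheel '[{"aperture":0.006, "pos":[0, 0, 0.005]}, {"aperture":0.006, "pos":[0, 0, 0.005]}, {"aperture":0.006, "pos":[0, 0, 0.004]}, {"aperture":0.006}]';python3 -m handwheel '[{"aperture":0.006, "pos":[0, 0, 0.003]}, {"aperture":0.006, "pos":[0, 0, 0.002]}, {"aperture":0.006, "pos":[0, 0, 0.0015]}, {"aperture":0.006}]'
python3 - <<'E'
from station import env
s=env.read_state();print(s["ft_force"],s["ee_pos"],s["ft_torque"])
E
```

```text
t: 5.75
ee_pos: [0.4752, -0.1107, 0.1234]
tcp_rot: [0.522, 0.853, 0.0, -0.0]
ft_force: [1.4, -2.5, 0.9]
width: 0.009
grasp_force: 30.0
t: 6.08
ee_pos: [0.4756, -0.1106, 0.1179]
tcp_rot: [0.522, 0.853, 0.0, 0.001]
ft_force: [2.5, -0.4, 0.8]
width: 0.0091
grasp_force: 30.0
[ 2.5107673  -0.40552942  0.77988578] [ 0.47563085 -0.11056392  0.11791011] [-0.08896685 -0.67834522  0.00359868]
```

```bash
cat > f.py <<'E'
from station import env
from h import *
s=env.read_state();u=np.array([-.8886,-.4586,0]);v=np.array([.4586,-.8886,0]);f=s["ft_force"];p=s["ee_pos"]-np.array([.547,-.0735,0])
print("F u,v,z",(f@u).round(1),(f@v).round(1),f[2].round(1),"pos",(1e3*np.array([p@u,p@v,p[2]])).round(1),"t",round(s["t"],2))
E
python3 -m handwheel '[{"aperture":0.006, "pos":[0, 0.0015, 0]}, {"aperture":0.006, "pos":[0, 0.0015, 0]}, {"aperture":0.006, "pos":[0, 0.001, 0]}, {"aperture":0.006}]' >/dev/null; python3 f.py
python3 -m handwheel '[{"aperture":0.006, "pos":[0, 0.0005, 0]}, {"aperture":0.006, "pos":[0, 0.0005, 0]}, {"aperture":0.006}]' >/dev/null; python3 f.py
python3 -m handwheel '[{"aperture":0.006, "pos":[0, 0.0005, 0]}, {"aperture":0.006, "pos":[0, 0.0005, 0]}, {"aperture":0.006}]' >/dev/null; python3 f.py
```

```text
F u,v,z 7.2 1.5 5.1 pos [7.990e+01 1.000e-01 1.177e+02] t 6.42
F u,v,z 9.6 1.3 4.8 pos [ 79.7   0.2 117.7] t 6.67
F u,v,z 11.2 0.4 5.8 pos [ 79.1   0.2 117.7] t 6.92
```

```bash
for i in 1 2; do python3 -m handwheel '[{"aperture":0.006}, {"aperture":0.006}]' >/dev/null; python3 f.py;done
python3 -m handwheel '[{"aperture":0.006, "pos":[0, 0.0005, 0]}, {"aperture":0.006}, {"aperture":0.006}]' >/dev/null; python3 f.py
python3 - <<'E'
from station import env
from h import *
import cv2
d=env.get_image("wrist");np.savez("w3.npz",**d);b=d["frame"][110:290,220:420,::-1]
cv2.imwrite("pics/m3.png",cv2.resize((255*(b/255.)**.5).astype(np.uint8),None,fx=3.3,fy=3.3,interpolation=cv2.INTER_CUBIC))
E
```

```text
F u,v,z 10.4 0.1 5.8 pos [ 79.1   0.2 117.7] t 7.08
F u,v,z 9.6 0.9 5.5 pos [ 79.1   0.2 117.7] t 7.25
F u,v,z 9.4 1.1 5.1 pos [ 78.5   0.2 117.7] t 7.5
```

View pics/m3.png

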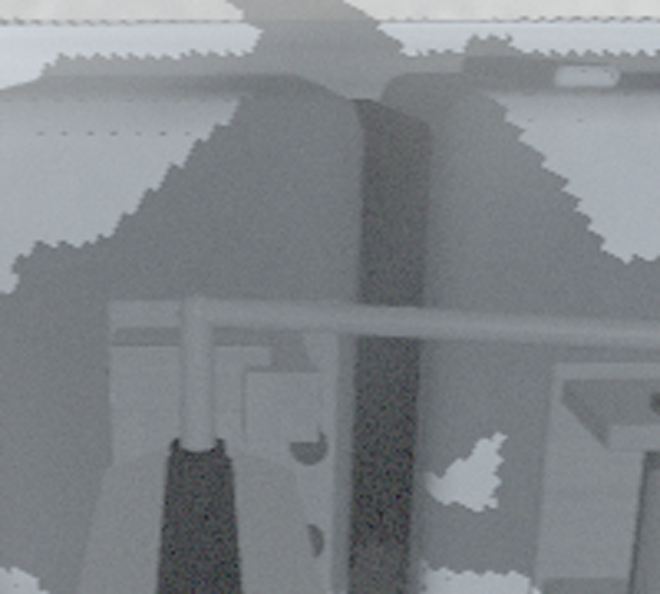

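No contact yet: the bar's edge at x≈215 is still short of the lip's edge at x≈245, about 9 mm from seating. The ~9.5 N is lever and grip friction. I'll keep drawing back in small steps.

```bash

python3 -m handwheel '[{"aperture":0.006, "pos":[0, 0.0007, 0]}, {"aperture":0.006, "pos":[0, 0.0007, 0]}, {"aperture":0.006, "pos":[0, 0.0006, 0]}, {"aperture":0.006}]' >/dev/null; python3 f.py
python3 -m handwheel '[{"aperture":0.006, "pos":[0, 0.0005, 0]}, {"aperture":0.006, "pos":[0, 0.0005, 0]}, {"aperture":0.006}]' >/dev/null; python3 f.py
python3 -m handwheel '[{"aperture":0.006, "pos":[0, 0.0005, 0]}, {"aperture":0.006, "pos":[0, 0.0005, 0]}, {"aperture":0.006}]' >/dev/null; python3 f.py
python3 -m handwheel '[{"aperture":0.006, "pos":[0, 0.0005, 0]}, {"aperture":0.006, "pos":[0, 0.0005, 0]}, {"aperture":0.006}]' >/dev/null; python3 f.py
```

```text
F u,v,z 9.4 1.6 5.0 pos [ 76.1   0.2 117.7] t 7.88
F u,v,z 7.7 0.6 4.3 pos [ 74.9   0.2 117.7] t 8.13
F u,v,z 9.1 0.7 5.4 pos [ 73.9   0.2 117.7] t 8.38
F u,v,z 8.3 1.4 5.7 pos [ 72.9   0.2 117.7] t 8.63
```

```bash

python3 -m handwheel '[{"aperture":0.006, "pos":[0, 0.0005, 0]}, {"aperture":0.006}, {"aperture":0.006}]' >/dev/null; python3 f.py
python3 -m handwheel '[{"aperture":0.006, "pos":[0, 0.0005, 0]}, {"aperture":0.006}, {"aperture":0.006}]' >/dev/null; python3 f.py
python3 -m handwheel '[{"aperture":0.006, "pos":[0, 0.0005, 0]}, {"aperture":0.006}, {"aperture":0.006}]' >/dev/null; python3 f.py
python3 -m handwheel '[{"aperture":0.006, "pos":[0, 0.0005, 0]}, {"aperture":0.006}, {"aperture":0.006}]' >/dev/null; python3 f.py
```

```text
F u,v,z 8.5 1.4 5.3 pos [ 72.4   0.2 117.7] t 8.88
F u,v,z 8.2 0.9 5.6 pos [ 71.9   0.2 117.7] t 9.13
F u,v,z 9.0 1.6 5.4 pos [ 71.4   0.2 117.7] t 9.38
F u,v,z 8.3 0.9 4.8 pos [ 70.9   0.2 117.7] t 9.63
```

```bash

python3 -m handwheel '[{"aperture":0.006, "pos":[0, 0.0005, 0]}, {"aperture":0.006}, {"aperture":0.006}]' >/dev/null; python3 f.py
python3 -m handwheel '[{"aperture":0.006, "pos":[0, 0.0005, 0]}, {"aperture":0.006}, {"aperture":0.006}]' >/dev/null; python3 f.py
python3 -m handwheel '[{"aperture":0.006, "pos":[0, 0.0005, 0]}, {"aperture":0.006}, {"aperture":0.006}]' >/dev/null; python3 f.py
```

```text
F u,v,z 9.2 1.3 4.3 pos [ 70.4   0.2 117.7] t 9.88
F u,v,z 8.3 1.9 5.2 pos [ 69.9   0.2 117.7] t 10.13
F u,v,z 8.2 1.4 5.3 pos [ 69.5   0.2 117.7] t 10.38
```

```bash

python3 -m handwheel '[{"aperture":0.006, "pos":[0, 0.0005, 0]}, {"aperture":0.006}, {"aperture":0.006}]' >/dev/null; python3 f.py
python3 -m handwheel '[{"aperture":0.006, "pos":[0, 0.0005, 0]}, {"aperture":0.006}, {"aperture":0.006}]' >/dev/null; python3 f.py
python3 -m handwheel '[{"aperture":0.006, "pos":[0, 0.0005, 0]}, {"aperture":0.006}, {"aperture":0.006}]' >/dev/null; python3 f.py
```

```text
F u,v,z 9.7 1.4 5.7 pos [ 69.1   0.2 117.7] t 10.63
F u,v,z 9.2 1.2 6.0 pos [ 68.8   0.2 117.7] t 10.88
F u,v,z 10.1 1.4 6.1 pos [ 68.6   0.2 117.6] t 11.13
```

Increments are shrinking (0.5, then 0.3, then 0.2 mm) and the force is rising, so the prongs are being felt. I'll continue finely.

```bash

python3 -m handwheel '[{"aperture":0.006, "pos":[0, 0.0005, 0]}, {"aperture":0.006}, {"aperture":0.006}]' >/dev/null; python3 f.py
python3 -m handwheel '[{"aperture":0.006, "pos":[0, 0.0005, 0]}, {"aperture":0.006}, {"aperture":0.006}]' >/dev/null; python3 f.py
python3 -m handwheel '[{"aperture":0.006}, {"aperture":0.006}, {"aperture":0.006}]' >/dev/null; python3 f.py
```

```text
F u,v,z 11.6 0.6 6.5 pos [ 68.4   0.2 117.7] t 11.38
F u,v,z 12.8 1.4 6.9 pos [ 68.3   0.2 117.6] t 11.63
F u,v,z 12.2 1.9 7.0 pos [ 68.3   0.2 117.7] t 11.88
```

```bash

python3 -m handwheel '[{"aperture":0.006, "pos":[0, 0.0005, 0]}, {"aperture":0.006}, {"aperture":0.006}]' >/dev/null; python3 f.py
python3 -m handwheel '[{"aperture":0.006, "pos":[0, 0.0005, 0]}, {"aperture":0.006}, {"aperture":0.006}]' >/dev/null; python3 f.py
python3 -m handwheel '[{"aperture":0.006}, {"aperture":0.006}, {"aperture":0.006}]' >/dev/null; python3 f.py
```

```text
F u,v,z 12.1 0.9 8.2 pos [ 68.1   0.2 117.6] t 12.13
F u,v,z 14.6 1.2 7.5 pos [ 68.    0.2 117.7] t 12.38
F u,v,z 14.1 0.8 7.4 pos [ 67.9   0.2 117.6] t 12.63
```

```bash

python3 -m handwheel '[{"aperture":0.006, "pos":[0, 0.0005, 0]}, {"aperture":0.006}, {"aperture":0.006}, {"aperture":0.006}]' >/dev/null; python3 f.py
python3 -m handwheel '[{"aperture":0.02, "pos":[0, -0.001, 0]}, {"aperture":0.02, "pos":[0, -0.001, 0]}, {"aperture":0.022, "pos":[0, -0.001, 0]}, {"aperture":0.022}]' ; python3 f.py
```

```text
F u,v,z 14.8 1.0 8.2 pos [ 67.9   0.2 117.6] t 12.97
t: 13.3
ee_pos: [0.489, -0.1029, 0.1174]
tcp_rot: [0.522, 0.853, 0.0, -0.001]
ft_force: [-0.0, -0.4, -1.4]
width: 0.0219
grasp_force: 0.0
F u,v,z 0.2 0.4 -1.4 pos [ 65.1  -0.5 117.4] t 13.3
```

```bash

python3 -m handwheel '[{"aperture":0.024, "pos":[0, -0.003, 0]}, {"aperture":0.024, "pos":[0, 0, -0.006]}, {"aperture":0.024, "pos":[0, 0, -0.014]}, {"aperture":0.024, "pos":[0, 0, -0.03]}, {"aperture":0.024, "pos":[0, 0, -0.03]}, {"aperture":0.01, "pos":[0, 0, -0.025]}, {"aperture":0}, {"aperture":0}]' ; python3 f.py
python3 - <<'E'
from station import env
from h import *
import cv2
g=lambda a,f:cv2.resize((255*(a/255.)**.6).astype(np.uint8),None,fx=f,fy=f,interpolation=cv2.INTER_CUBIC)
c=np.zeros((600,800,3),np.uint8)
for n,y0,x0,dx in(("side",130,320,0),("wrist",110,230,400)):
    d=env.get_image(n);np.savez(n+"4.npz",**d);c[:,dx:dx+400]=g(d["frame"][y0:y0+200,x0:x0+133,::-1],3.01)[:600,:400]
cv2.imwrite("pics/m4.png",c)
E
```

```text
t: 13.97
ee_pos: [0.4876, -0.1049, 0.2252]
tcp_rot: [0.522, 0.853, 0.001, 0.002]
ft_force: [-0.5, -0.1, -1.5]
width: 0.0073
grasp_force: 0.0
F u,v,z 0.5 -0.2 -1.5 pos [ 67.2   0.7 225.2] t 13.97
```

View pics/m4.png

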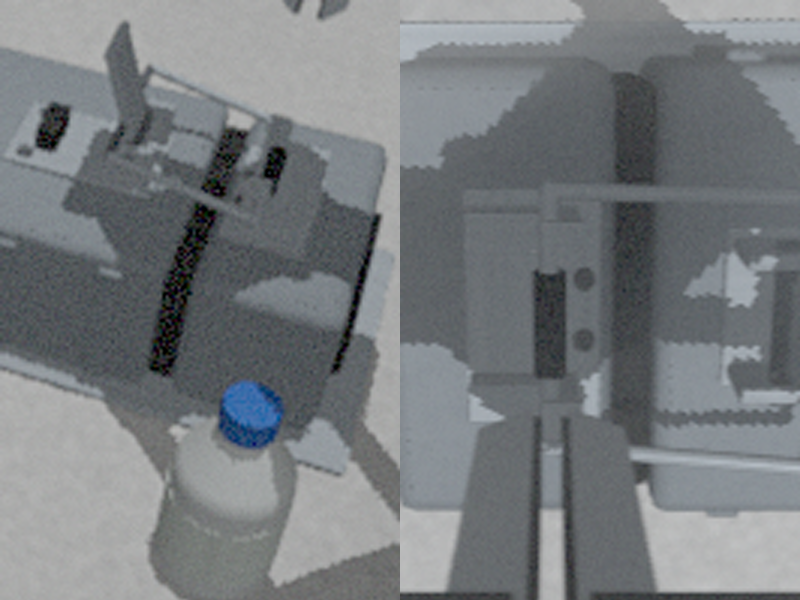

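The bar sits behind both prongs under the lips, with the sleeve at (550,320) in the wrist half, and the lever stands just past upright. Next I close the fingers and move in front of the handle.

```bash

python3 -m handwheel '[{"aperture":0, "pos":[0, 0.014, 0]}, {"aperture":0, "pos":[0, 0.014, 0]}, {"aperture":0, "pos":[0, 0.014, 0]}, {"aperture":0, "pos":[0, 0.014, 0]}, {"aperture":0}]' ; python3 f.py
python3 -m handwheel '[{"aperture":0, "pos":[0, 0, 0.014]}, {"aperture":0, "pos":[0, 0, 0.014]}, {"aperture":0, "pos":[0, 0, 0.014]}, {"aperture":0, "pos":[0, 0, 0.01]}, {"aperture":0}, {"aperture":0}]' ; python3 f.py
python3 - <<'E'
from h import *
S=np.load("side4.npz");O=np.array([.547,-.0735,0]);u=np.array([-.8886,-.4586,0]);v=np.array([.4586,-.8886,0])
for p in[(108,50),(130,24)]:
    c,r=ray(S,(p[0]/3.01+320-.3,p[1]/3.01+130-.3))
    for y in(-.015,0,.015):
        X=c+r*((y-(c-O)@v)/(r@v));print(p,y,((X-O)@u*1e3).round(1),(X[2]*1e3).round(1))
E
```

```text
t: 14.48
ee_pos: [0.5384, -0.0775, 0.2209]
tcp_rot: [0.521, 0.854, 0.0, -0.001]
ft_force: [0.6, 1.1, -0.1]
width: 0.0005
grasp_force: 0.0
F u,v,z -1.0 -0.7 -0.1 pos [  9.5  -0.4 220.9] t 14.48
t: 14.98
ee_pos: [0.5361, -0.079, 0.17]
tcp_rot: [0.522, 0.853, -0.0, -0.001]
ft_force: [-0.0, -0.6, 0.6]
width: 0.0007
grasp_force: 0.0
F u,v,z 0.3 0.5 0.6 pos [ 1.23e+01 -1.00e-01  1.70e+02] t 14.98
(108, 50) -0.015 -20.0 171.5
(108, 50) 0 -23.1 160.8
(108, 50) 0.015 -26.2 150.0
(130, 24) -0.015 -11.2 189.2
(130, 24) 0 -14.1 178.9
(130, 24) 0.015 -17.0 168.6
```

```bash

python3 -m handwheel '[{"aperture":0, "pos":[0, 0.004, 0]}, {"aperture":0, "pos":[0, 0.004, 0]}, {"aperture":0, "pos":[0, 0.002, 0]}, {"aperture":0}]' >/dev/null; python3 f.py
python3 -m handwheel '[{"aperture":0, "pos":[0, 0.001, 0]}, {"aperture":0, "pos":[0, 0.001, 0]}, {"aperture":0, "pos":[0, 0.001, 0]}, {"aperture":0}]' >/dev/null; python3 f.py
python3 -m handwheel '[{"aperture":0, "pos":[0, 0.001, 0]}, {"aperture":0, "pos":[0, 0.001, 0]}, {"aperture":0, "pos":[0, 0.001, 0]}, {"aperture":0}]' >/dev/null; python3 f.py
```

```text
F u,v,z 0.2 -0.6 -0.0 pos [  1.1   0.6 171.8] t 15.32
F u,v,z 0.1 0.2 1.2 pos [ -1.1   0.4 171. ] t 15.65
F u,v,z 1.1 -0.8 0.6 pos [ -4.2   0.4 170.9] t 15.98
```

```bash

python3 -m handwheel '[{"aperture":0, "pos":[0, 0.0015, 0.0004]}, {"aperture":0, "pos":[0, 0.0015, 0.0006]}, {"aperture":0, "pos":[0, 0.0015, 0.0007]}, {"aperture":0}]' >/dev/null; python3 f.py
python3 -m handwheel '[{"aperture":0, "pos":[0, 0.0015, 0.0008]}, {"aperture":0, "pos":[0, 0.0015, 0.001]}, {"aperture":0, "pos":[0, 0.0015, 0.001]}, {"aperture":0}]' >/dev/null; python3 f.py
python3 -m handwheel '[{"aperture":0, "pos":[0, 0.0015, 0.0011]}, {"aperture":0, "pos":[0, 0.0015, 0.0012]}, {"aperture":0, "pos":[0, 0.0015, 0.0013]}, {"aperture":0}]' >/dev/null; python3 f.py
```

```text
F u,v,z 3.3 -0.1 3.2 pos [ -8.3   0.4 169.5] t 16.32
F u,v,z 2.0 -1.8 5.1 pos [-13.7   0.5 167.2] t 16.65
F u,v,z 2.4 -1.7 5.7 pos [-18.7   0.5 164.2] t 16.98
```

```bash

python3 -m handwheel '[{"aperture":0, "pos":[0, 0.0013, 0.001]}, {"aperture":0, "pos":[0, 0.0013, 0.0011]}, {"aperture":0, "pos":[0, 0.0012, 0.0011]}, {"aperture":0, "pos":[0, 0.0012, 0.0012]}, {"aperture":0}]' >/dev/null; python3 f.py
python3 -m handwheel '[{"aperture":0, "pos":[0, 0.0012, 0.0014]}, {"aperture":0, "pos":[0, 0.0012, 0.0015]}, {"aperture":0, "pos":[0, 0.0012, 0.0016]}, {"aperture":0}]' >/dev/null; python3 f.py
python3 -m handwheel '[{"aperture":0, "pos":[0, 0.0012, 0.0018]}, {"aperture":0, "pos":[0, 0.0012, 0.0019]}, {"aperture":0, "pos":[0, 0.0012, 0.002]}, {"aperture":0}]' >/dev/null; python3 f.py
```

```text
F u,v,z 0.5 -1.7 6.4 pos [-24.1   0.5 160.2] t 17.4
F u,v,z 0.4 -2.3 7.6 pos [-28.2   0.5 156.5] t 17.73
F u,v,z -0.2 -2.0 7.2 pos [-32.6   0.6 150.9] t 18.07
```

```bash

python3 -m handwheel '[{"aperture":0, "pos":[0, 0.0006, 0.002]}, {"aperture":0, "pos":[0, 0.0006, 0.002]}, {"aperture":0, "pos":[0, 0.0005, 0.002]}, {"aperture":0}]' >/dev/null; python3 f.py
python3 -m handwheel '[{"aperture":0, "pos":[0, 0.0003, 0.002]}, {"aperture":0, "pos":[0, 0.0003, 0.002]}, {"aperture":0, "pos":[0, 0, 0.002]}, {"aperture":0}]' >/dev/null; python3 f.py
python3 -m handwheel '[{"aperture":0, "pos":[0, 0, 0.0015]}, {"aperture":0, "pos":[0, 0, 0.0015]}, {"aperture":0}]' >/dev/null; python3 f.py
```

```text
F u,v,z -2.4 -0.3 6.1 pos [-34.6   1.  144.5] t 18.4
F u,v,z -2.5 1.5 3.7 pos [-34.2   1.  137.3] t 18.73
F u,v,z -0.7 0.2 0.8 pos [-31.7   0.3 132.4] t 18.98
```

```bash

python3 -m handwheel '[{"aperture":0, "pos":[0, 0, 0.001]}, {"aperture":0, "pos":[0, 0, 0.001]}, {"aperture":0}]' >/dev/null; python3 f.py
python3 -m handwheel '[{"aperture":0, "pos":[0, 0, 0.001]}, {"aperture":0}]' >/dev/null; python3 f.py
python3 -m handwheel '[{"aperture":0, "pos":[0, 0, 0.001]}, {"aperture":0}]' >/dev/null; python3 f.py
```

```text
F u,v,z -0.4 -0.6 0.2 pos [-3.11e+01  1.00e-01  1.30e+02] t 19.23
F u,v,z 0.5 -0.5 -0.3 pos [-31.6   0.3 129.9] t 19.4
F u,v,z 0.9 -1.2 2.8 pos [-31.7   0.4 129.8] t 19.57
```

```bash

python3 -m handwheel '[{"aperture":0, "pos":[0, 0, 0.001]}, {"aperture":0, "pos":[0, 0, 0.0005]}, {"aperture":0}]' >/dev/null; python3 f.py
python3 -m handwheel '[{"aperture":0, "pos":[0, 0, -0.004]}, {"aperture":0, "pos":[0, 0, -0.01]}, {"aperture":0, "pos":[0, 0, -0.03]}, {"aperture":0, "pos":[0, 0, -0.04]}, {"aperture":0, "pos":[0, 0, -0.04]}, {"aperture":0}, {"aperture":0}]' >/dev/null; python3 f.py
python3 - <<'E'
from station import env
from h import *
import cv2
g=lambda a,f:cv2.resize((255*(a/255.)**.6).astype(np.uint8),None,fx=f,fy=f,interpolation=cv2.INTER_CUBIC)
c=np.zeros((600,800,3),np.uint8)
for n,y0,x0,dx in(("side",130,260,0),("wrist",110,170,400)):
    d=env.get_image(n);c[:,dx:dx+400]=g(d["frame"][y0:y0+267,x0:x0+178,::-1],2.25)[:600,:400]
cv2.imwrite("pics/m5.png",c)
E
```

```text
F u,v,z 2.9 -0.9 8.7 pos [-31.7   0.4 129.7] t 19.82
F u,v,z -0.3 0.2 -0.7 pos [-33.4   1.5 255.9] t 20.4
```

View pics/m5.png

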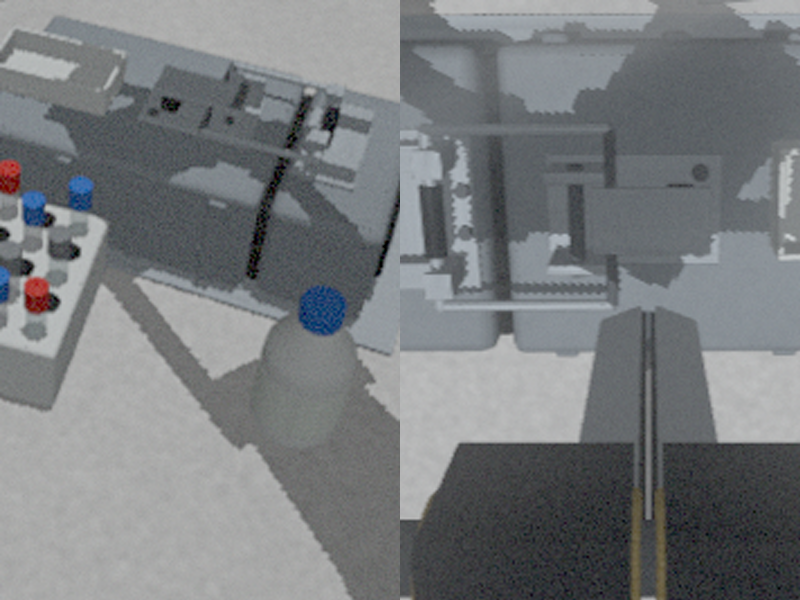

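The lever lies flat, at (650,225) in the wrist half. The loop is level with its bar behind the prongs, the gap at the gasket has narrowed, and the tray, rack and bottle haven't moved. The arm is clear, so I'm handing in.

```bash
python3 -c "
from station import env
print(env.finish_job())"
```

```text
the job is handed in; nothing more can be done
None
```

The transport box is latched: the bar seated on both prongs, the cap began to give at about 6 N over friction, the lever stays flat by itself past centre with the cap drawn in, and the job was handed in at about 20 s with rack, bottle and tray left where they were.

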